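Scoop the mouldy orange out of the donation bin

TASK

One orange in the grey donation bin has gone mouldy. Pick up the scoop by its handle, scoop the orange up (the corner it lies in makes a good backstop), lift it out in the scoop and tip it into the green compost caddy without the robot ever touching the orange. Then set the scoop down upright on its blue mat, leaving the tin in the bin and the yellow tin and the jar on the table where they stand.

Things in the scene. Friction and masses are not known exactly. Their poses are not given: they have to be found in the camera images.
- bin: open grey plastic bin, fixed to the table, outside 280 (x) x 220 (y) x 80 mm high, walls and floor 5 mm thick. Origin: centre of its underside; x along its length. Its -x end is the end nearer the robot (yaw within 0.3 rad of the world's x). The orange lies near one of the two corners of the -x end, a tin stands near the other.
- orange: mouldy orange, a ball 72 mm in diameter, orange with a grey-green patch, 130 to 250 g, rolls freely. Origin: its centre. Starts on the bin's floor, its centre 40 to 75 mm from the inner face of the bin's -x end wall and 43 to 65 mm from the inner face of one side wall.
- scoop: aluminium hand scoop with upright black handle, 300 g, loose. Origin: centre of the pan's underside; z up, mouth towards its -x (front edge at x = -70 mm), back wall 45 mm high at x = +54 mm. Pan 100 mm wide outside (y), 92 inside, floor 3 mm thick; side walls 14 mm high from x = -68 to -19, 34 mm behind that. Starts upright on the blue mat, mouth towards the world's -x to within 0.7 rad.
- scoop_handle (a point): middle of the scoop's black grip, 145 mm above the pan's underside at scoop x = +52 mm; axes as the scoop's. The grip is upright, 16 mm thick (x), 44 mm wide (y), from 90 to 170 mm above the underside; best gripped from above across its 16 mm thickness.
- scoop_lip (a point): middle of the scoop's front edge at its underside (scoop x = -70 mm); axes as the scoop's. The lip is a ramp from here up to a 6 mm high crest at x = -50 mm, behind which the pan's floor is 3 mm high: the crest keeps the orange in while the scoop is level; it rolls out when the mouth is tipped down by more than about 25 degrees.
- caddy: green compost caddy, open box fixed to the table, outside 190 x 190 x 85 mm high, walls and floor 5 mm. Origin: centre of its underside. It stands on one side of the bin, left or right.
- mat: blue mat on which the scoop lives, 200 (x) x 160 (y) x 3 mm thick, fixed. Origin: centre of its underside. It lies on the other side of the bin from the caddy.
- bin_can: red tin with a white band, 66 mm diameter, 85 mm high, 350 g, standing in the bin in the corner beside the orange's. Origin: centre of its base.
- soup_can: yellow tin, 74 mm diameter, 110 mm high, standing on the table, far and left of the bin. Origin: centre of its base.
- jar: brown jar with red lid, 76 mm diameter, 115 mm high, standing on the table, far and right of the bin. Origin: centre of its base.
There are look-alikes about, which are no part of the job. Of the things shaped like the orange, the orange one is meant.

How it is judged:
On the way, in this order (a step that is already met when the one before it is completed fails the run):
1. the orange lies in the scoop's pan, the scoop lifted clear above the bin's rim (x of orange in the frame of scoop between -0.055 and 0.05 m and y of orange in the frame of scoop between -0.04 and 0.04 m and z of orange in the frame of scoop between 0.02 and 0.065 m and height (world z) of scoop above 0.085 m), for 0.3 s.
2. the orange lies in the compost caddy (x of orange in the frame of caddy between -0.09 and 0.09 m and y of orange in the frame of caddy between -0.09 and 0.09 m and z of orange in the frame of caddy between 0 and 0.06 m), for 0.2 s.
At the end, for the whole second after the job is handed in: The orange lies at rest inside the caddy (below its rim), and the scoop stands released, upright (within 0.1 rad) and at rest on the blue mat, its origin within 50 mm of the mat's centre (all of step 2 and linear speed of orange below 0.05 m/s and horizontal distance between scoop and mat below 0.05 m and angle between scoop's own z axis and vertical below 0.1 rad and height (world z) of scoop below 0.01 m and linear speed of scoop below 0.03 m/s and contact force between the fingers and scoop below 0.1 N); the robot touches nothing.
It fails at once if the robot touches the orange (contact force between any of the fingers, the arm and orange above 0.2 N).
It fails at once if the tin in the bin is shoved more than 50 mm or tipped over (distance of bin_can from where it was at the start of the episode above 0.05 m or angle between bin_can's own z axis and vertical above 0.5 rad).
It fails at once if the yellow tin or the jar on the table is shoved more than 30 mm or tipped over (distance of any of soup_can, jar from where it was at the start of the episode above 0.03 m or angle between any of soup_can, jar's own z axis and vertical above 0.4 rad).
It also fails if it takes over 67 s, if anything falls off the work surface, if the arm or the gripper's body presses on something with over 40 N, if the wrist force passes 120 N, or if a joint passes its speed limit or range.

ROBOT

A 7-joint arm with a two-finger parallel gripper is mounted at the origin on the work surface. World frame = base frame: x ahead of the robot, y to its left, z up, the work surface at z = 0. Lengths are in m, angles in rad, forces in N, time in s.
With the tool pointing down it reaches from about 0.35 to 0.9 m from the base axis. Payload 8.1 kg.
Tool frame: the origin (TCP) lies midway between the tips of the shut fingers; the grasp point (between the pads) lies 19 mm behind it; z points along the fingers, y is the direction in which the jaws open and shut (so a half turn about z gives the same grasp; the last joint's range is limited). The gripper opens to 92 mm and grips with 3 to 60 N. Pads are 19 mm wide; open, the fingers measure 130 mm over their backs; the gripper's body (75 mm by 190 mm) begins 47 mm behind the grasp point.
Start: joints at [-1.267, 0.434, 0.025, 1.573, -0.012, 1.134, -0.075], TCP at [0.247, 0.574, 0.227] pointing down, gripper open.
Joint ranges: [-2.62, 2.62], [-0.44, 2.09], [-1.27, 1.32], [0.08, 2.57], [-1.32, 4.46], [0.12, 2], [-2.74, 2.74]. Speed limits (rad/s): [2.22, 2.22, 3.01, 3.01, 3.14, 3.14, 3.14].

INTERFACE

Orientations are given as a rotation vector (axis times angle).
In Python, from cell import arm gives the robot as it stands. The module is installed in compiled form; this text tells all that it offers.
- The arm moves only by the tool jog_arm, never from a script. Its argument "increments" is a list of rows, each an object with "slide": the shift along the tool's x, y, z in mm, a list of three; "roll": the turn about the tool's z in rad; "gripper": the opening, from 0 (shut) to 1 (fully open). In form: [{"slide": [x, y, z], "roll": roll, "gripper": gripper}, ...]. A call has exactly 10 rows; each row is the pose to reach, as a shift and turn from the pose commanded when the call began, along the tool's axes at that moment; what a row does not reach only later rows make up. A row lasts 1/12 s, in which the tool goes at most 41.7 mm and 7.16 degrees, less where a joint would pass 70% of its speed; a pose out of reach is approached as far as the arm can. A call with a gripper value outside its range is refused whole. The fingers move at their own pace and stop on an object; "newtons" is the grip in N (left out, the last holds). Time passes only in rows, so rows that repeat a pose let the fingers close, or fill a call up. It gives the time, the measured TCP pose, the force and the opening at its end, in the units of the state.
- arm.observe(): the state, without advancing time (a new reading comes with each control period).
- arm.get_image(name): name is "scene" or "top"; returns a dict with "frame" (480x640x3 uint8, blue, green, red), "depth" (480x640 float32, m along the optical axis (not along the pixel's ray), 0 where there is no reading), "intrinsics" (3x3 intrinsics, pixels), "R" (3x3) and "t" (3): a world point X has camera coordinates R X + t. Camera axes: x right, y down, z forward; pixel columns grow to the right and rows downward; lengths in m; the calibration is good to about 2 mm. A picture is of the moment at which its call begins.
- arm.sign_off(): hands the job in, once; it reports no verdict.
The state is a dict: "clock": time; "joints": joint angles; "dq": joint speeds; "joint_efforts": joint torques, N m; "position": TCP position; "ee_rot": TCP orientation; "force": force on the tool from outside, world axes, zero at the start; "ft_torque": the same for the moment, N m; "width": opening from 0.0 (shut) to 1.0 (fully open).
Only numpy, scipy, OpenCV 4.12 (cv2) and the standard library are available. Lean on these libraries where they do the work, as an engineer would, in place of code of your own. Each camera call takes 0.05 s, during which the arm holds its last target.

## Working session

There is one attempt and no reset: what is moved stays moved. The work goes in short steps, Python scripts to look and compute and a tool call to move; the robot and the scene stay as the last step left them, time stands still between calls to the robot, and variables do not carry over. Pictures are saved under pics/ and viewed, and the job is handed in when it is done.

Besides the shell and the picture viewer there is one more tool, called after "Emit:" in YAML: its name, and indented under it one key for each argument. jog_arm: Moves the arm, as the interface text tells. Its arguments: {"type":"object","properties":{"increments":{"type":"array"},"newtons":{"type":"number"}},"required":["increments"]}

```bash
mkdir -p pics
python3 - <<'E'
from cell import arm
import cv2,pickle
s=arm.observe(); print({k:s[k] for k in('clock','position','ee_rot','joints','width','force')})
for n in('scene','top'):
    d=arm.get_image(n); cv2.imwrite(f'pics/{n}0.png',d['frame']); pickle.dump(d,open(f'{n}0.pkl','wb'))
    print(n,d['intrinsics'].round(1).tolist(),d['R'].round(3).tolist(),d['t'].round(3).tolist(),(-d['R'].T@d['t']).round(3))
E
```

```text
{'clock': 0.0, 'position': array([0.24712348, 0.57349146, 0.22592877]), 'ee_rot': array([-6.34635904e-01, -3.07663128e+00,  2.54888650e-03]), 'joints': array([-1.26659691,  0.43523993,  0.02493564,  1.57411071, -0.01158631,
        1.13402014, -0.0751164 ]), 'width': 1.0033719844177895, 'force': array([ 0.20602545, -0.30853785,  0.04508413])}
scene [[446.9, 0.0, 334.8], [0.0, 446.9, 237.4], [0.0, 0.0, 1.0]] [[-0.666, 0.746, 0.006], [0.627, 0.564, -0.538], [-0.405, -0.354, -0.843]] [0.311, -0.265, 1.263] [0.884 0.365 0.92 ]
top [[600.5, 0.0, 310.5], [0.0, 600.5, 242.9], [0.0, 0.0, 1.0]] [[-0.0, -1.0, -0.01], [-0.982, 0.002, -0.189], [0.189, 0.01, -0.982]] [0.012, 0.542, 1.157] [ 0.314 -0.     1.239]
```

View pics/top0.png

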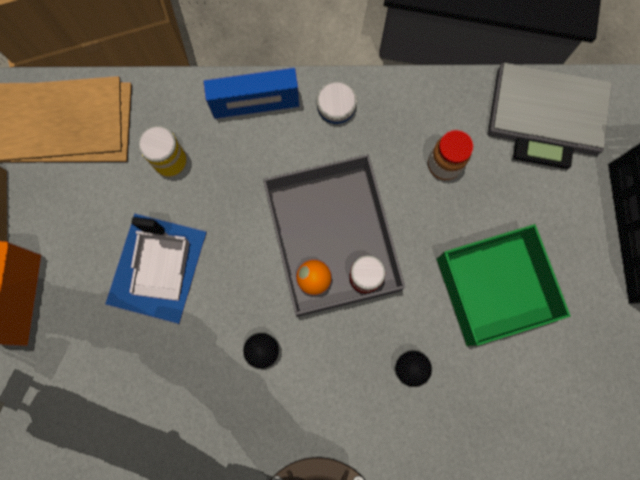

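View pics/scene0.png

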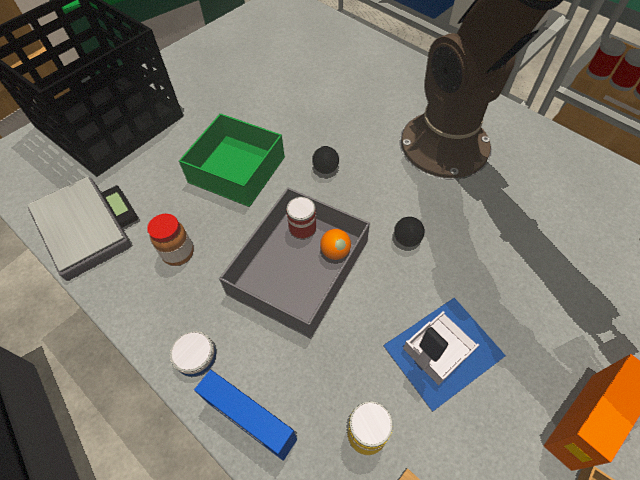

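The top view shows these things:
- The orange with its grey-green patch is at (313,278), inside the bin.
- The look-alike balls are black, at (261,351) and (413,368).
- The scoop is on the blue mat at (158,265), with its handle at (148,225).
- The caddy is at (503,287), the bin tin at (367,272), the yellow tin at (163,150) and the jar at (452,152).
- A blue box at (252,93) could be taken for the mat.

I'll measure next.

```bash
cat > h.py <<'E'
import numpy as np,cv2,pickle
def load(n): return pickle.load(open(n+'.pkl','rb'))
def ray(d,uv,z):
    uv=np.atleast_2d(np.asarray(uv,float)); K=d['intrinsics'];R=d['R'];t=d['t']
    c=-R.T@t; r=(np.c_[uv,np.ones(len(uv))]@np.linalg.inv(K).T)@R
    return c+r*((z-c[2])/r[:,2])[:,None]
def cloud(d):
    K=d['intrinsics'];z=d['depth'];v,u=np.mgrid[:480,:640]
    p=np.stack([(u-K[0,2])/K[0,0]*z,(v-K[1,2])/K[1,1]*z,z],-1)
    return (p-d['t'])@d['R']
def tri(obs):
    A=[];b=[]
    for d,uv in obs:
        K=d['intrinsics'];R=d['R'];c=-R.T@d['t'];r=R.T@np.linalg.inv(K)@np.array([*uv,1.]);r/=np.linalg.norm(r)
        P=np.eye(3)-np.outer(r,r);A.append(P);b.append(P@c)
    return np.linalg.lstsq(np.vstack(A),np.hstack(b),rcond=None)[0]
def proj(d,X):
    c=np.atleast_2d(X)@d['R'].T+d['t'];p=c@d['intrinsics'].T;return p[:,:2]/p[:,2:]
def mask(d,lo,hi):
    return cv2.inRange(cv2.cvtColor(d['frame'],cv2.COLOR_BGR2HSV),lo,hi)
def blobs(m,amin=100):
    cs,_=cv2.findContours(m,cv2.RETR_EXTERNAL,cv2.CHAIN_APPROX_NONE)
    return sorted([c for c in cs if cv2.contourArea(c)>amin],key=cv2.contourArea,reverse=True)
E
cat > m.py <<'E'
from h import *
T=load('top0');S=load('scene0')
for n,d in(('top',T),('scene',S)):
    P=cloud(d)
    print(n)
    for nm,lo,hi in(('orange',(5,150,120),(18,255,255)),('blue',(100,130,40),(120,255,255)),('green',(50,120,30),(75,255,255))):
        for c in blobs(mask(d,lo,hi),150)[:3]:
            (u,v),r=cv2.minEnclosingCircle(c); m=np.zeros((480,640),np.uint8);cv2.drawContours(m,[c],-1,255,-1)
            print(nm,(round(u),round(v)),round(r,1),cv2.contourArea(c), 'cloud med',np.median(P[m>0],0).round(3))
# top heightmap of plan grid
P=cloud(T)
def rect(sel,nm):
    p=P[sel][:,:2].astype(np.float32); r=cv2.minAreaRect(p*1000); print(nm,len(p),np.round(r[0],1),np.round(r[1],1),round(r[2],2))
X,Y,Z=P[...,0],P[...,1],P[...,2]
g=mask(T,(50,120,30),(75,255,255))>0
rect(g&(Z>.078)&(Z<.092),'caddy rim')
inb=(X>.35)&(X<.75)&(Y>-.2)&(Y<.15)
rect(inb&(Z>.073)&(Z<.083)&(mask(T,(0,0,0),(180,60,140))>0),'bin rim')
b=mask(T,(100,130,40),(120,255,255))>0
c=[c for c in blobs(b.astype(np.uint8)*255)if True]
for k in c[:3]:
    q=ray(T,k[:,0],.003)[:,:2].astype(np.float32); r=cv2.minAreaRect(q*1000); print('blue',np.round(r[0],1),np.round(r[1],1),round(r[2],2))
rg=(X>.38)&(X<.65)&(Y>.18)&(Y<.42)
for lo,hi in((.006,.018),(.018,.03),(.03,.038),(.038,.05),(.05,.09),(.09,.16),(.16,.18)):
    s=rg&(Z>lo)&(Z<hi)
    if s.sum()>5: rect(s,('scoop',lo,hi))
# handle from scene
PS=cloud(S); s=(PS[...,0]>.38)&(PS[...,0]<.65)&(PS[...,1]>.18)&(PS[...,1]<.42)&(PS[...,2]>.15)&(PS[...,2]<.18)
p=PS[s]; print('scene handle top',s.sum(),p.mean(0).round(3),cv2.minAreaRect(p[:,:2].astype(np.float32)*1000), np.percentile(p[:,2],[50,95]))
v,u=np.where(s);print(u.mean(),v.mean())
for n,d in(('top',T),('scene',S)):
    f=d['frame']
    if n=='top': cr=f[190:340,90:220]
    else: cr=f[280:420,370:520]
    cv2.imwrite(f'pics/c_{n}.png',cv2.resize(cr,None,fx=4,fy=4,interpolation=cv2.INTER_CUBIC))
E
python3 m.py
```

```text
top
orange (64, 118) 44.9 1133.5 cloud med [0.82  0.545 0.023]
orange (313, 276) 17.3 878.0 cloud med [0.472 0.007 0.068]
orange (14, 121) 38.4 674.5 cloud med [0.825 0.65  0.023]
blue (251, 92) 48.5 3353.5 cloud med [0.851 0.132 0.098]
blue (156, 268) 60.9 2905.5 cloud med [0.468 0.332 0.004]
green (503, 287) 71.7 10207.0 cloud med [ 0.458 -0.38   0.008]
scene
orange (620, 408) 54.6 3445.5 cloud med [0.457 0.611 0.139]
orange (335, 243) 15.1 678.0 cloud med [0.485 0.017 0.064]
blue (444, 351) 60.2 6883.5 cloud med [0.52  0.341 0.004]
blue (246, 415) 57.9 3055.0 cloud med [0.863 0.149 0.099]
blue (424, 2) 28.5 519.5 cloud med [-0.68  -0.508 -0.105]
green (232, 155) 53.0 6016.0 cloud med [ 0.451 -0.378  0.033]
caddy rim 1064 [ 456.  -365.6] [188.4 191.1] 16.96
bin rim 1296 [560.4 -32. ] [281.1 220.5] 13.75
blue [889.1 142.2] [ 91.6 203.5] 8.27
blue [500.8 334.3] [157.8 196.8] 75.45
('scoop', 0.006, 0.018) 2261 [515.7 299.6] [261.6 237.1] 0.05
('scoop', 0.018, 0.03) 183 [502.2 325.2] [101.3 119.2] 82.59
('scoop', 0.03, 0.038) 168 [528.4 321.8] [102.  76.] 82.23
('scoop', 0.038, 0.05) 152 [529.3 321.2] [100.5  75.7] 82.4
('scoop', 0.05, 0.09) 46 [560.4 314.3] [82.8  9.9] 88.66
('scoop', 0.09, 0.16) 191 [554.3 315.9] [14.  44.3] 10.63
('scoop', 0.16, 0.18) 229 [560.9 317.2] [44.9 16.4] 82.34
scene handle top 318 [0.563 0.32  0.167] ((561.1005249023438, 319.4666748046875), (43.640464782714844, 16.021223068237305), 81.76029205322266) [0.17057466 0.17377709]
435.188679245283 339.27672955974845
```

```bash
python3 -c "
import cv2
a=cv2.imread('pics/top0.png')[215:325,250:410];cv2.imwrite('pics/c_bin.png',cv2.resize(a,None,fx=4,fy=4,interpolation=2))"
```

```text
(no output)
```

View pics/c_top.png

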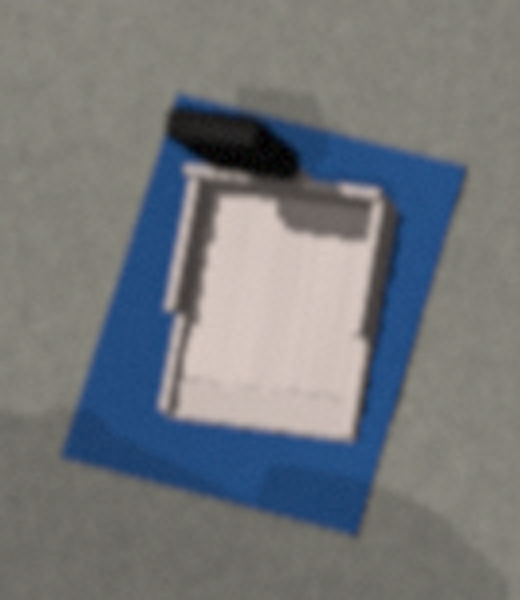

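View pics/c_bin.png

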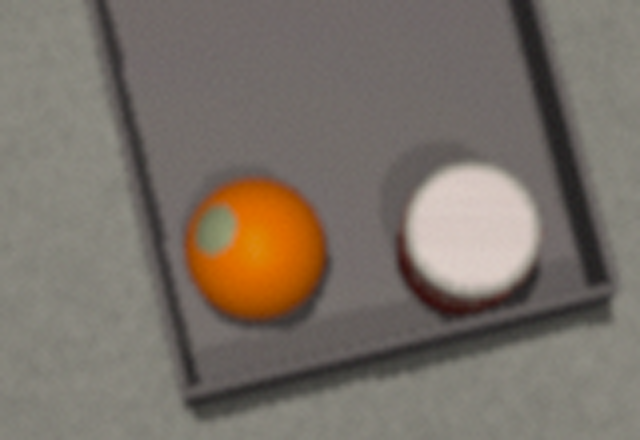

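```bash
cat > m2.py <<'E'
from h import *
T=load('top0');S=load('scene0')
bc=np.array([.5604,-.032]);a=np.radians(13.75);B=np.array([[np.cos(a),np.sin(a)],[-np.sin(a),np.cos(a)]])
def sph(d):
    # fit sphere centre with cloud (r known 36) on orange hue mask in bin
    P=cloud(d);m=mask(d,(3,120,60),(20,255,255))>0
    m&=(P[...,0]>.4)&(P[...,0]<.56)&(P[...,1]>-.1)&(P[...,1]<.1)&(P[...,2]>.03)&(P[...,2]<.09)
    p=P[m];from scipy.optimize import least_squares
    r=least_squares(lambda c:np.linalg.norm(p-c,axis=1)-.036,p.mean(0)-[0,0,.02],loss='soft_l1',f_scale=.002);return r.x
co=sph(T),sph(S);print('orange depth fits',co)
def ctr(d,u0,v0,w=30):
    m=mask(d,(3,120,60),(20,255,255));q=np.zeros_like(m);q[v0-w:v0+w,u0-w:u0+w]=m[v0-w:v0+w,u0-w:u0+w]
    c=np.vstack(blobs(q,50));(u,v),r=cv2.minEnclosingCircle(cv2.convexHull(c));return (u,v)
ot=tri([(T,ctr(T,313,277)),(S,ctr(S,335,244))]);print('orange tri',ot)
for o in (*co,ot): print('in bin',(B@(o[:2]-bc)).round(4),'from endwall',((B@(o[:2]-bc))[0]+.135).round(4),'side',(.105-(B@(o[:2]-bc))[1]).round(4))
P=cloud(T);X,Y,Z=P[...,0],P[...,1],P[...,2]
s=(Z>.086)&(Z<.095)&(X>.4)&(X<.6)&(Y>-.2)&(Y<.02)
(x,y),r=cv2.minEnclosingCircle(P[s][:,:2].astype(np.float32));print('tin',x,y,r,B@(np.array([x,y])-bc))
for n,(x0,x1,y0,y1,z) in dict(soup=(.58,.85,.2,.4,.104),jar=(.58,.85,-.4,-.15,.105)).items():
    s=(Z>z)&(Z<z+.015)&(X>x0)&(X<x1)&(Y>y0)&(Y<y1)
    (x,y),r=cv2.minEnclosingCircle(P[s][:,:2].astype(np.float32));print(n,x,y,r,P[s][:,2].max())
# handle top centroid triangulated
for n,d in(('t',T),('s',S)):
    P=cloud(d);s=(P[...,0]>.5)&(P[...,0]<.62)&(P[...,1]>.27)&(P[...,1]<.37)&(P[...,2]>.166)&(P[...,2]<.18)
    v,u=np.where(s);r=cv2.minAreaRect(np.c_[u,v].astype(np.float32));print(n,r,np.median(P[s][:,2]))
    globals()['h'+n]=r[0]
print('handle tri',tri([(T,ht),(S,hs)]))
E
python3 m2.py
```

```text
orange depth fits (array([0.47601944, 0.00590771, 0.04139326]), array([0.47527426, 0.00539865, 0.04017997]))
orange tri [0.47459597 0.00665519 0.04015117]
in bin [-0.073   0.0569] from endwall 0.062 side 0.0481
in bin [-0.0738  0.0566] from endwall 0.0612 side 0.0484
in bin [-0.0742  0.0579] from endwall 0.0608 side 0.0471
tin 0.47273069620132446 -0.09345179796218872 0.07825493812561035 [-0.09976311 -0.03885296]
soup 0.7788598537445068 0.27282819151878357 0.09875433892011642 0.11869275659214967
jar 0.7255126237869263 -0.27491068840026855 0.033934131264686584 0.11996641451010248
t ((143.06924438476562, 221.4461669921875), (24.310808181762695, 9.054535865783691), 7.125016689300537) 0.1725059152405038
s ((436.00006103515625, 338.0000305175781), (25.455841064453125, 8.485280990600586), 45.0) 0.17152277517160552
handle tri [0.56060874 0.31863674 0.16738389]
```

```bash
cat >> h.py <<'E'
def plan(x,y,z,yaw_deg=None,tcp=None):
    """slides (mm) & roll needed to world TCP; yaw_deg = world angle of tool y"""
    from cell import arm
    from scipy.spatial.transform import Rotation as Ro
    s=arm.observe();R=Ro.from_rotvec(s['ee_rot']).as_matrix()
    cur=np.degrees(np.arctan2(R[1,1],R[0,1]))
    sl=R.T@(np.array([x,y,z])-s['position'])*1000
    print('t',s['clock'],'pos',s['position'].round(4),'tooly',cur.round(2),'w',round(s['width'],3),'F',s['force'].round(2))
    print('slide',sl.round(1),'roll',None if yaw_deg is None else round(-((np.radians(yaw_deg-cur)+np.pi)%(2*np.pi)-np.pi),4),'tilt',np.degrees(np.arccos(-R[2,2])).round(2))
E
python3 - <<'E'
from h import *
S=load('scene0');T=load('top0')
P=cloud(S);m=(P[...,1]>.45)&(P[...,1]<.75)&(P[...,0]>.3)&(P[...,0]<.65)&(P[...,2]>.03)
print(P[m].min(0),P[m].max(0))
P=cloud(T);m=(P[...,1]>.45)&(P[...,1]<.75)&(P[...,0]>.3)&(P[...,0]<.65)&(P[...,2]>.03)
print(P[m].min(0),P[m].max(0))
bc=np.array([.5604,-.032]);a=np.radians(13.75);B=np.array([[np.cos(a),np.sin(a)],[-np.sin(a),np.cos(a)]])
X,Y,Z=P[...,0],P[...,1],P[...,2]
s=(Z>.086)&(Z<.095)&(X>.4)&(X<.56)&(Y>-.15)&(Y<-.03)
p=P[s];print('tin',np.median(p,0),B@(np.median(p,0)[:2]-bc))
plan(.561,.3185,.226,-7.7)
E
```

```text
[0.33891354 0.57894895 0.03005366] [0.54104949 0.68623688 0.1440966 ]
[0.34108586 0.57555665 0.03003588] [0.64576254 0.66142185 0.14516282]
tin [ 0.47913983 -0.0991385   0.09125848] [-0.09488929 -0.04590005]
t 0.1 pos [0.2472 0.5735 0.226 ] tooly 66.69 w 1.0 F [-0.32  0.91  0.12]
slide [-3.891e+02 -1.100e+02  3.000e-01] roll 1.2983 tilt 0.08
```

Emit:
jog_arm:
  increments:
    - {"slide": [-20,-6,0],"roll": 0.06,"gripper": 1}
    - {"slide": [-60,-17,0],"roll": 0.18,"gripper": 1}
    - {"slide": [-100,-28,0],"roll": 0.3,"gripper": 1}
    - {"slide": [-140,-40,0],"roll": 0.42,"gripper": 1}
    - {"slide": [-180,-51,0],"roll": 0.54,"gripper": 1}
    - {"slide": [-220,-62,0],"roll": 0.66,"gripper": 1}
    - {"slide": [-260,-73,0],"roll": 0.78,"gripper": 1}
    - {"slide": [-300,-85,0],"roll": 0.9,"gripper": 1}
    - {"slide": [-335,-95,0],"roll": 1.02,"gripper": 1}
    - {"slide": [-365,-103,0],"roll": 1.14,"gripper": 1}

```text
clock: 0.93
position: [0.5439, 0.3316, 0.2267]
ee_rot: [2.204, 2.237, -0.001]
force: [0.2, 1.3, -0.2]
width: 0.998
```

```bash
python3 -c "
from h import *
plan(.561,.3185,.226,-7.7)"
```

```text
t 0.9333 pos [0.5439 0.3316 0.2267] tooly 0.85 w 0.998 F [ 0.2   1.33 -0.18]
slide [-13.3  16.9   0.7] roll 0.1492 tilt 0.06
```

Emit:
jog_arm:
  increments:
    - {"slide": [-10,12,0],"roll": 0.08,"gripper": 1}
    - {"slide": [-15,17,0],"roll": 0.15,"gripper": 1}
    - {"slide": [-15,17,10],"roll": 0.15,"gripper": 1}
    - {"slide": [-15,17,25],"roll": 0.15,"gripper": 1}
    - {"slide": [-15,17,40],"roll": 0.15,"gripper": 1}
    - {"slide": [-15,17,55],"roll": 0.15,"gripper": 1}
    - {"slide": [-15,17,60],"roll": 0.15,"gripper": 1}
    - {"slide": [-15,17,60],"roll": 0.15,"gripper": 1}
    - {"slide": [-15,17,60],"roll": 0.15,"gripper": 1}
    - {"slide": [-15,17,60],"roll": 0.15,"gripper": 1}

```text
clock: 1.77
position: [0.5594, 0.3208, 0.1675]
ee_rot: [2.356, 2.078, 0.002]
force: [0.1, 0.4, 0.7]
width: 1.001
```

```bash
python3 -c "
from h import *
plan(.561,.3185,.129,-7.7)
from cell import arm
d=arm.get_image('scene');cv2.imwrite('pics/s1.png',d['frame'])"
```

```text
t 1.7667 pos [0.5594 0.3208 0.1675] tooly -7.17 w 1.001 F [0.08 0.4  0.71]
slide [-2.1  1.9 38.5] roll 0.0092 tilt 0.06
```

View pics/s1.png

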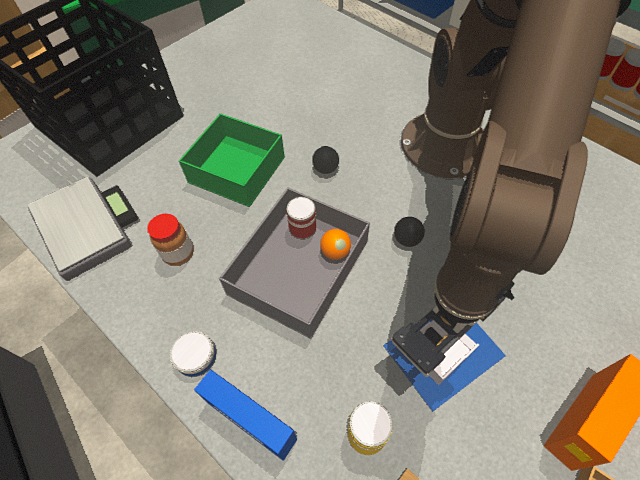

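The gripper at (430,345) straddles the scoop handle and the scene is undisturbed. Next I lower and close.

Emit:
jog_arm:
  increments:
    - {"slide": [-2,2,12],"roll": 0.01,"gripper": 1}
    - {"slide": [-2,2,25],"roll": 0.01,"gripper": 1}
    - {"slide": [-2,2,35],"roll": 0.01,"gripper": 1}
    - {"slide": [-2,2,39],"roll": 0.01,"gripper": 1}
    - {"slide": [-2,2,39],"roll": 0.01,"gripper": 1}
    - {"slide": [-2,2,39],"roll": 0.01,"gripper": 0.5}
    - {"slide": [-2,2,39],"roll": 0.01,"gripper": 0.2}
    - {"slide": [-2,2,39],"roll": 0.01,"gripper": 0}
    - {"slide": [-2,2,39],"roll": 0.01,"gripper": 0}
    - {"slide": [-2,2,39],"roll": 0.01,"gripper": 0}
  newtons: 55

```text
clock: 2.65
position: [0.561, 0.3183, 0.1282]
ee_rot: [2.367, 2.065, 0.001]
force: [0.4, -0.3, 0.5]
width: 0.69
```

Emit:
jog_arm:
  increments:
    - {"slide": [0,0,0],"roll": 0,"gripper": 0}
    - {"slide": [0,0,0],"roll": 0,"gripper": 0}
    - {"slide": [0,0,0],"roll": 0,"gripper": 0}
    - {"slide": [0,0,0],"roll": 0,"gripper": 0}
    - {"slide": [0,0,-5],"roll": 0,"gripper": 0}
    - {"slide": [0,0,-15],"roll": 0,"gripper": 0}
    - {"slide": [0,0,-25],"roll": 0,"gripper": 0}
    - {"slide": [0,0,-40],"roll": 0,"gripper": 0}
    - {"slide": [0,0,-40],"roll": 0,"gripper": 0}
    - {"slide": [0,0,-40],"roll": 0,"gripper": 0}

```text
clock: 3.48
position: [0.5614, 0.3184, 0.1689]
ee_rot: [2.367, 2.065, 0.004]
force: [0.2, -0.7, -3.1]
width: 0.165
```

```bash
python3 -c "
from h import *
plan(.561,.3185,.129,-7.7)
from cell import arm
for n in ('scene','top'):
  d=arm.get_image(n);pickle.dump(d,open(n+'2.pkl','wb'));cv2.imwrite('pics/'+n[0]+'2.png',d['frame'])"
```

```text
t 3.4833 pos [0.5614 0.3184 0.1689] tooly -7.79 w 0.165 F [ 0.21 -0.71 -3.11]
slide [-0.1 -0.5 39.9] roll -0.0016 tilt 0.13
```

View pics/s2.png

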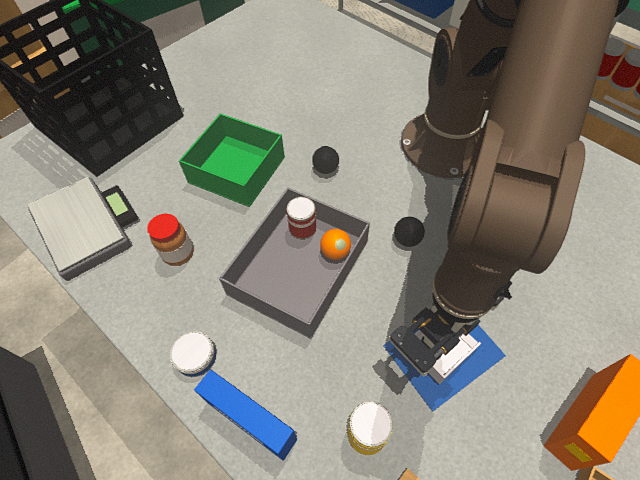

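Held: the opening is 15 mm and the tool carries 3.1 N, which matches the 300 g scoop. Next I move it over the bin.

```bash
python3 -c "
from h import *
plan(.6524,.042,.25,13.75)"
```

```text
t 3.5833 pos [0.5604 0.318  0.1673] tooly -7.79 w 0.168 F [-0.47  0.34 -2.64]
slide [-261.   128.5  -82.7] roll -0.3759 tilt 0.04
```

Emit:
jog_arm:
  increments:
    - {"slide": [0,0,-25],"roll": 0,"gripper": 0}
    - {"slide": [0,0,-60],"roll": 0,"gripper": 0}
    - {"slide": [-20,10,-82],"roll": -0.03,"gripper": 0}
    - {"slide": [-55,27,-82],"roll": -0.1,"gripper": 0}
    - {"slide": [-92,45,-82],"roll": -0.16,"gripper": 0}
    - {"slide": [-129,63,-82],"roll": -0.22,"gripper": 0}
    - {"slide": [-166,81,-82],"roll": -0.28,"gripper": 0}
    - {"slide": [-203,100,-82],"roll": -0.34,"gripper": 0}
    - {"slide": [-240,118,-82],"roll": -0.376,"gripper": 0}
    - {"slide": [-261,128,-82],"roll": -0.376,"gripper": 0}

```text
clock: 4.42
position: [0.6527, 0.0354, 0.249]
ee_rot: [1.942, 2.467, -0.005]
force: [0.2, -0.6, -2.5]
width: 0.171
```

Emit:
jog_arm:
  increments:
    - {"slide": [0,0,0],"roll": 0,"gripper": 0}
    - {"slide": [0,0,0],"roll": 0,"gripper": 0}
    - {"slide": [0,0,0],"roll": 0,"gripper": 0}
    - {"slide": [0,0,0],"roll": 0,"gripper": 0}
    - {"slide": [0,0,0],"roll": 0,"gripper": 0}
    - {"slide": [0,0,0],"roll": 0,"gripper": 0}
    - {"slide": [0,0,0],"roll": 0,"gripper": 0}
    - {"slide": [0,0,0],"roll": 0,"gripper": 0}
    - {"slide": [0,0,0],"roll": 0,"gripper": 0}
    - {"slide": [0,0,0],"roll": 0,"gripper": 0}

```text
clock: 5.25
position: [0.6522, 0.0423, 0.2498]
ee_rot: [1.939, 2.471, 0.0]
force: [1.1, -0.5, -2.6]
width: 0.17
```

```bash
python3 -c "
from h import *
plan(.6524,.042,.135,13.75)
from cell import arm
for n in ('scene','top'):
  d=arm.get_image(n);pickle.dump(d,open(n+'3.pkl','wb'));cv2.imwrite('pics/'+n[0]+'3.png',d['frame'])"
```

```text
t 5.25 pos [0.6522 0.0423 0.2498] tooly 13.75 w 0.17 F [ 1.06 -0.45 -2.62]
slide [-3.000e-01  1.000e-01  1.148e+02] roll 0.0001 tilt 0.0
```

View pics/t3.png

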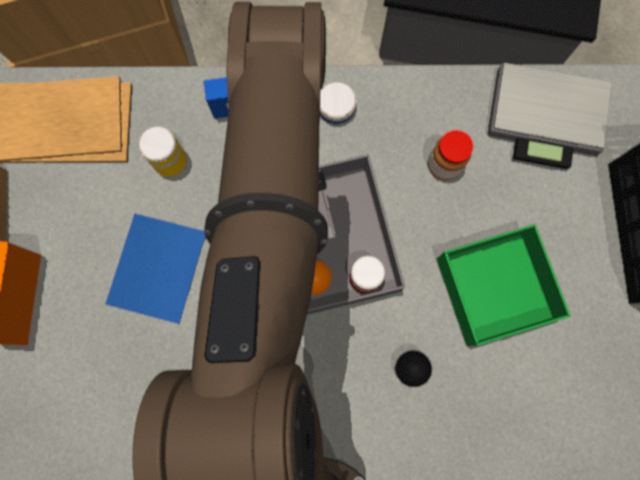

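View pics/s3.png

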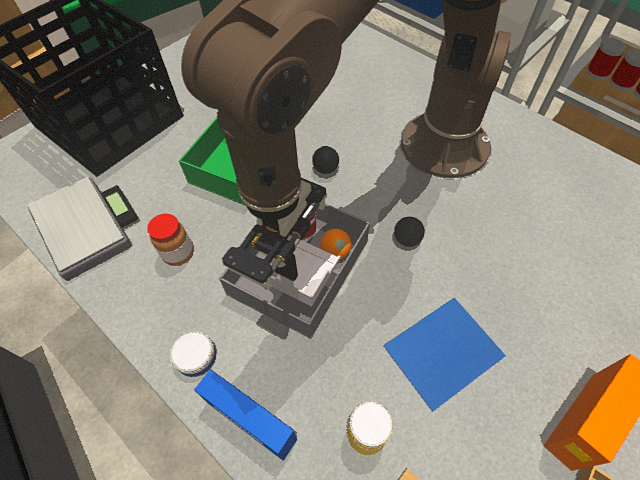

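The scoop hangs over the bin, with the pan at about (315,280) in the scene view and its mouth towards the orange at (335,243). I'll check its pose from depth, and the mat, which is now clear.

Run:
```python
from h import *
bc=np.array([.5604,-.032]);a=np.radians(13.75);B=np.array([[np.cos(a),np.sin(a)],[-np.sin(a),np.cos(a)]])
S=load('scene3');T=load('top3');P=cloud(S)
m=(mask(S,(0,0,150),(180,60,255))>0)&(P[...,2]>.115)&(P[...,2]<.17)&(P[...,0]>.5)&(P[...,0]<.7)&(abs(P[...,1])<.13)
q=(P[m][:,:2]-bc)@B.T;z=P[m][:,2];print(m.sum(),'x',np.percentile(q[:,0],[1,5,95,99]),'y',np.percentile(q[:,1],[1,5,95,99]),'z',np.percentile(z,[1,5,50,99]))
for lo,hi in((.12,.13),(.13,.14),(.14,.15),(.15,.165)):
    k=(z>lo)&(z<hi); print(lo,k.sum(),q[k].min(0).round(4),q[k].max(0).round(4)) if k.sum() else 0
for n,d in(('t',T),('s',S)):
  for c in blobs(mask(d,(100,130,40),(120,255,255)))[:2]:
    r=cv2.minAreaRect(ray(d,c[:,0],.003)[:,:2].astype(np.float32)*1000);print(n,'mat',np.round(r[0],1),np.round(r[1],1),r[2])
```

```text
111 x [0.03601261 0.0398504  0.10846236 0.1088672 ] y [0.01366089 0.0192437  0.10133733 0.1018363 ] z [0.12743177 0.12947274 0.13288676 0.14527118]
0.12 10 [0.036  0.0967] [0.1019 0.1013]
0.13 68 [0.0363 0.076 ] [0.1075 0.102 ]
0.14 32 [0.1055 0.013 ] [0.1092 0.1006]
t mat [500.9 333.8] [158.7 196.3] 75.24860382080078
t mat [878.1 219.9] [91.4 49.7] 5.602071762084961
s mat [500.5 336.5] [158.7 198.7] 75.49315643310547
s mat [861.5 117.4] [ 52.7 225.5] 8.213215827941895
```

Emit:
jog_arm:
  increments:
    - {"slide": [-1,0,10],"roll": 0,"gripper": 0}
    - {"slide": [-2,0,28],"roll": 0,"gripper": 0}
    - {"slide": [-2,0,46],"roll": 0,"gripper": 0}
    - {"slide": [-2,0,64],"roll": 0,"gripper": 0}
    - {"slide": [-2,0,82],"roll": 0,"gripper": 0}
    - {"slide": [-2,0,97],"roll": 0,"gripper": 0}
    - {"slide": [-2,0,107],"roll": 0,"gripper": 0}
    - {"slide": [-2,0,112],"roll": 0,"gripper": 0}
    - {"slide": [-2,0,114],"roll": 0,"gripper": 0}
    - {"slide": [-2,0,114],"roll": 0,"gripper": 0}

```text
clock: 6.18
position: [0.6625, 0.0412, 0.1475]
ee_rot: [1.929, 2.459, 0.028]
force: [-5.0, 3.5, 68.6]
width: 0.189
```

Emit:
jog_arm:
  increments:
    - {"slide": [0,0,0],"roll": 0,"gripper": 0}
    - {"slide": [0,0,0.5],"roll": 0,"gripper": 0}
    - {"slide": [0,0,1],"roll": 0,"gripper": 0}
    - {"slide": [0,0,1.5],"roll": 0,"gripper": 0}
    - {"slide": [0,0,2],"roll": 0,"gripper": 0}
    - {"slide": [0,0,2.5],"roll": 0,"gripper": 0}
    - {"slide": [0,0,3],"roll": 0,"gripper": 0}
    - {"slide": [0,0,3.5],"roll": 0,"gripper": 0}
    - {"slide": [0,0,4],"roll": 0,"gripper": 0}
    - {"slide": [0,0,4],"roll": 0,"gripper": 0}

```text
clock: 7.02
position: [0.6652, 0.0417, 0.1467]
ee_rot: [1.926, 2.456, 0.036]
force: [-3.0, 4.0, 84.1]
width: 0.191
```

```bash
python3 -c "
from h import *
plan(.6524,.042,.131,13.75)
from cell import arm
for n in ('scene',):
  d=arm.get_image(n);pickle.dump(d,open(n+'4.pkl','wb'));cv2.imwrite('pics/'+n[0]+'4.png',cv2.resize(d['frame'][150:350,200:400],None,fx=3,fy=3))"
```

```text
t 7.0167 pos [0.6652 0.0417 0.1467] tooly 13.81 w 0.191 F [-3.04  4.02 84.11]
slide [  3.4 -12.9  15.3] roll 0.001 tilt 1.76
```

View pics/s4.png

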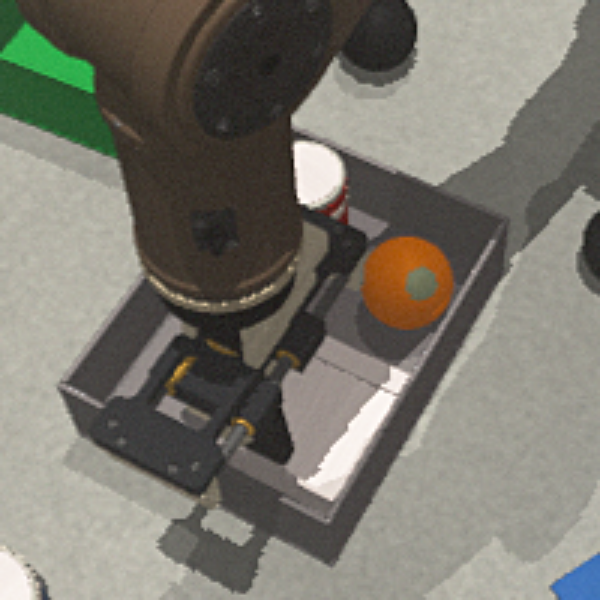

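The force is 84 N: something is blocking the descent at TCP z 0.147. I'll back off straight up and look.

Emit:
jog_arm:
  increments:
    - {"slide": [0,0,-4],"roll": 0,"gripper": 0}
    - {"slide": [0,0,-8],"roll": 0,"gripper": 0}
    - {"slide": [0,0,-12],"roll": 0,"gripper": 0}
    - {"slide": [0,0,-16],"roll": 0,"gripper": 0}
    - {"slide": [0,0,-20],"roll": 0,"gripper": 0}
    - {"slide": [0,0,-24],"roll": 0,"gripper": 0}
    - {"slide": [0,0,-28],"roll": 0,"gripper": 0}
    - {"slide": [0,0,-32],"roll": 0,"gripper": 0}
    - {"slide": [0,0,-36],"roll": 0,"gripper": 0}
    - {"slide": [0,0,-36],"roll": 0,"gripper": 0}

```text
clock: 7.9
position: [0.6532, 0.0402, 0.1685]
ee_rot: [1.939, 2.471, 0.001]
force: [0.6, -0.3, -2.6]
width: 0.171
```

Run:
```python
from h import *
from cell import arm
plan(.6524,.042,.131,13.75)
d=arm.get_image('scene');pickle.dump(d,open('scene5.pkl','wb'));cv2.imwrite('pics/s5.png',cv2.resize(d['frame'][150:350,200:400],None,fx=3,fy=3))
bc=np.array([.5604,-.032]);a=np.radians(13.75);B=np.array([[np.cos(a),np.sin(a)],[-np.sin(a),np.cos(a)]])
for nm in('scene4','scene5'):
  S=load(nm);P=cloud(S);X,Y,Z=P[...,0],P[...,1],P[...,2]
  m=(mask(S,(0,0,140),(180,60,255))>0)&(Z>.005)&(Z<.17)&(X>.45)&(X<.72)&(Y>-.07)&(Y<.13)
  q=(P[m][:,:2]-bc)@B.T;z=Z[m];print(nm,m.sum(),'x',np.percentile(q[:,0],[1,99]).round(4),'y',np.percentile(q[:,1],[1,99]).round(4),'z',np.percentile(z,[1,5,25,50,75,95,99]).round(4))
  # plane fit of pan floor points: y in -.0..0.09
  k=(q[:,1]<.09)&(q[:,0]<.08)&(q[:,0]>.0);
  A=np.c_[q[k],np.ones(k.sum())]
  from scipy.optimize import least_squares
  f=least_squares(lambda p:A@p-z[k],[0,0,np.median(z[k])],loss='soft_l1',f_scale=.002).x;print('plane dz/dx,dz/dy',f.round(3),k.sum())
```

```text
t 7.9 pos [0.6532 0.0402 0.1685] tooly 13.74 w 0.171 F [ 0.58 -0.27 -2.63]
slide [ 1.9 -0.4 37.5] roll -0.0001 tilt 0.06
scene4 1456 x [-0.0887  0.1107] y [-0.0193  0.1108] z [0.0065 0.0083 0.0114 0.0139 0.0172 0.079  0.0893]
plane dz/dx,dz/dy [-0.093  0.009  0.016] 941
scene5 1385 x [-0.0608  0.117 ] y [0.0075 0.1109] z [0.0243 0.0259 0.0276 0.0288 0.0304 0.0772 0.0806]
plane dz/dx,dz/dy [-0.021  0.008  0.029] 901
```

View pics/s5.png

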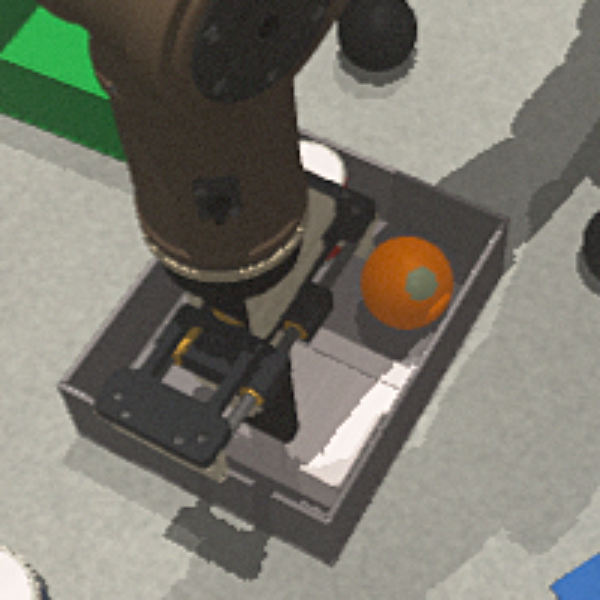

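The pan rested on the floor at TCP z 0.147, so the scoop had slid about 20 mm down in the grip during the first lift, before the fingers had fully closed. The overpress pushed it partly back. I'll set it on the bin floor and grip it again lower.

Emit:
jog_arm:
  increments:
    - {"slide": [0,0,4],"roll": 0,"gripper": 0}
    - {"slide": [0,0,8],"roll": 0,"gripper": 0}
    - {"slide": [0,0,12],"roll": 0,"gripper": 0}
    - {"slide": [0,0,15],"roll": 0,"gripper": 0}
    - {"slide": [0,0,17],"roll": 0,"gripper": 0}
    - {"slide": [0,0,18],"roll": 0,"gripper": 0}
    - {"slide": [0,0,18],"roll": 0,"gripper": 0}
    - {"slide": [0,0,18],"roll": 0,"gripper": 0}
    - {"slide": [0,0,18],"roll": 0,"gripper": 0}
    - {"slide": [0,0,18],"roll": 0,"gripper": 0}

```text
clock: 8.78
position: [0.6529, 0.0403, 0.15]
ee_rot: [1.939, 2.471, 0.001]
force: [0.4, -0.4, -3.1]
width: 0.174
```

Emit:
jog_arm:
  increments:
    - {"slide": [0,0,0.5],"roll": 0,"gripper": 0}
    - {"slide": [0,0,1],"roll": 0,"gripper": 0}
    - {"slide": [0,0,1.5],"roll": 0,"gripper": 0}
    - {"slide": [0,0,2],"roll": 0,"gripper": 0}
    - {"slide": [0,0,2],"roll": 0,"gripper": 0}
    - {"slide": [0,0,2],"roll": 0,"gripper": 0}
    - {"slide": [0,0,2],"roll": 0,"gripper": 0}
    - {"slide": [0,0,2],"roll": 0,"gripper": 0}
    - {"slide": [0,0,2],"roll": 0,"gripper": 0}
    - {"slide": [0,0,2],"roll": 0,"gripper": 0}

```text
clock: 9.62
position: [0.6527, 0.0402, 0.1477]
ee_rot: [1.94, 2.471, 0.0]
force: [0.8, 1.3, -2.9]
width: 0.165
```

Emit:
jog_arm:
  increments:
    - {"slide": [0,0,0.5],"roll": 0,"gripper": 0}
    - {"slide": [0,0,1],"roll": 0,"gripper": 0}
    - {"slide": [0,0,1.5],"roll": 0,"gripper": 0}
    - {"slide": [0,0,2],"roll": 0,"gripper": 0}
    - {"slide": [0,0,2.5],"roll": 0,"gripper": 0}
    - {"slide": [0,0,3],"roll": 0,"gripper": 0}
    - {"slide": [0,0,3],"roll": 0,"gripper": 0}
    - {"slide": [0,0,3],"roll": 0,"gripper": 0}
    - {"slide": [0,0,3],"roll": 0,"gripper": 0}
    - {"slide": [0,0,3],"roll": 0,"gripper": 0}

```text
clock: 10.45
position: [0.6537, 0.0405, 0.1476]
ee_rot: [1.939, 2.47, 0.004]
force: [-5.2, 0.4, 19.7]
width: 0.172
```

Emit:
jog_arm:
  increments:
    - {"slide": [0,0,-2],"roll": 0,"gripper": 0}
    - {"slide": [0,0,-3],"roll": 0,"gripper": 0.4}
    - {"slide": [0,0,-3],"roll": 0,"gripper": 0.8}
    - {"slide": [0,0,-3],"roll": 0,"gripper": 0.8}
    - {"slide": [0,0,-3],"roll": 0,"gripper": 0.8}
    - {"slide": [0,0,2],"roll": 0,"gripper": 0.8}
    - {"slide": [0,0,9],"roll": 0,"gripper": 0.8}
    - {"slide": [0,0,16],"roll": 0,"gripper": 0.8}
    - {"slide": [0,0,20],"roll": 0,"gripper": 0.8}
    - {"slide": [0,0,20],"roll": 0,"gripper": 0.8}

```text
clock: 11.28
position: [0.6518, 0.0402, 0.123]
ee_rot: [-1.939, -2.47, 0.003]
force: [-0.3, -0.5, -0.2]
width: 0.767
```

Run:
```python
from h import *
from cell import arm
plan(.6524,.042,.124,13.75)
d=arm.get_image('scene');pickle.dump(d,open('scene6.pkl','wb'));cv2.imwrite('pics/s6.png',cv2.resize(d['frame'][150:350,200:400],None,fx=3,fy=3))
bc=np.array([.5604,-.032]);a=np.radians(13.75);B=np.array([[np.cos(a),np.sin(a)],[-np.sin(a),np.cos(a)]])
S=load('scene6');P=cloud(S);X,Y,Z=P[...,0],P[...,1],P[...,2]
m=(mask(S,(0,0,140),(180,60,255))>0)&(Z>.005)&(Z<.17)&(X>.45)&(X<.72)&(Y>-.07)&(Y<.13)
q=(P[m][:,:2]-bc)@B.T;z=Z[m]
k=(q[:,1]<.09)&(q[:,0]<.08)&(q[:,0]>.0)
A=np.c_[q[k],np.ones(k.sum())]
from scipy.optimize import least_squares
print(least_squares(lambda p:A@p-z[k],[0,0,np.median(z[k])],loss='soft_l1',f_scale=.002).x.round(3))
```

```text
t 11.2833 pos [0.6518 0.0402 0.123 ] tooly 13.74 w 0.767 F [-0.31 -0.54 -0.22]
slide [ 1.6  1.  -1. ] roll -0.0001 tilt 0.15
[-0.01   0.008  0.007]
```

View pics/s6.png

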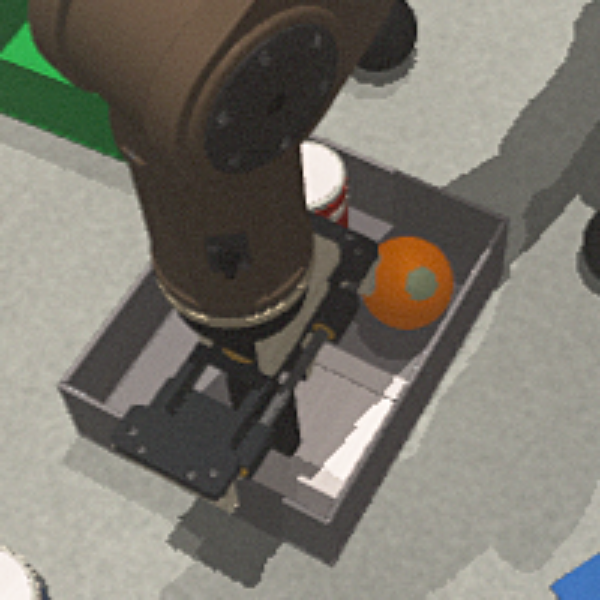

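The scoop rests flat in the bin, its pan floor at about z 7 mm, with the fingers open around the handle. Closing for a whole call.

Emit:
jog_arm:
  increments:
    - {"slide": [0,0,0],"roll": 0,"gripper": 0}
    - {"slide": [0,0,0],"roll": 0,"gripper": 0}
    - {"slide": [0,0,0],"roll": 0,"gripper": 0}
    - {"slide": [0,0,0],"roll": 0,"gripper": 0}
    - {"slide": [0,0,0],"roll": 0,"gripper": 0}
    - {"slide": [0,0,0],"roll": 0,"gripper": 0}
    - {"slide": [0,0,0],"roll": 0,"gripper": 0}
    - {"slide": [0,0,0],"roll": 0,"gripper": 0}
    - {"slide": [0,0,0],"roll": 0,"gripper": 0}
    - {"slide": [0,0,0],"roll": 0,"gripper": 0}
  newtons: 60

```text
clock: 12.17
position: [0.6527, 0.0402, 0.1247]
ee_rot: [1.94, 2.471, 0.0]
force: [-0.1, -0.7, -0.2]
width: 0.174
```

Emit:
jog_arm:
  increments:
    - {"slide": [0,-4,0],"roll": 0,"gripper": 0}
    - {"slide": [0,-9,0],"roll": 0,"gripper": 0}
    - {"slide": [0,-14,0],"roll": 0,"gripper": 0}
    - {"slide": [0,-19,0],"roll": 0,"gripper": 0}
    - {"slide": [0,-24,0],"roll": 0,"gripper": 0}
    - {"slide": [0,-29,0],"roll": 0,"gripper": 0}
    - {"slide": [0,-34,0],"roll": 0,"gripper": 0}
    - {"slide": [0,-38,0],"roll": 0,"gripper": 0}
    - {"slide": [0,-42,0],"roll": 0,"gripper": 0}
    - {"slide": [0,-46,0],"roll": 0,"gripper": 0}

```text
clock: 13.0
position: [0.6076, 0.0293, 0.1247]
ee_rot: [-1.94, -2.471, 0.0]
force: [0.2, -0.9, 4.4]
width: 0.17
```

Run:
```python
from h import *
from cell import arm
plan(.6524,.042,.124,13.75)
d=arm.get_image('scene');pickle.dump(d,open('scene7.pkl','wb'));cv2.imwrite('pics/s7.png',cv2.resize(d['frame'][150:350,200:400],None,fx=3,fy=3))
```

```text
t 13.0 pos [0.6076 0.0293 0.1247] tooly 13.75 w 0.17 F [ 0.16 -0.94  4.38]
slide [ 1.7 46.6  0.7] roll -0.0 tilt 0.01
```

View pics/s7.png

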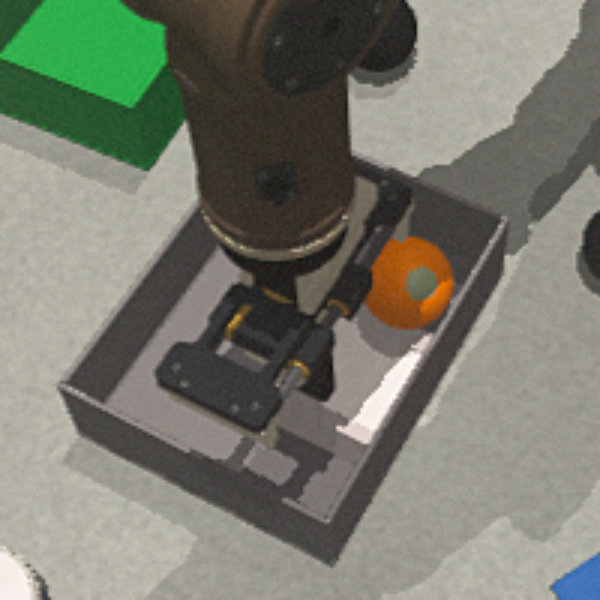

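The scoop slides flat along the side wall with its lip just at the orange. The orange, at crop (410,283), hasn't moved. I keep pushing slowly.

Emit:
jog_arm:
  increments:
    - {"slide": [0,-3,0],"roll": 0,"gripper": 0}
    - {"slide": [0,-6,0],"roll": 0,"gripper": 0}
    - {"slide": [0,-9,0],"roll": 0,"gripper": 0}
    - {"slide": [0,-12,0],"roll": 0,"gripper": 0}
    - {"slide": [0,-15,0],"roll": 0,"gripper": 0}
    - {"slide": [0,-18,0],"roll": 0,"gripper": 0}
    - {"slide": [0,-21,0],"roll": 0,"gripper": 0}
    - {"slide": [0,-24,0],"roll": 0,"gripper": 0}
    - {"slide": [0,-27,0],"roll": 0,"gripper": 0}
    - {"slide": [0,-30,0],"roll": 0,"gripper": 0}

```text
clock: 13.88
position: [0.5786, 0.0221, 0.1247]
ee_rot: [1.94, 2.471, 0.0]
force: [2.6, 0.5, 0.4]
width: 0.172
```

Emit:
jog_arm:
  increments:
    - {"slide": [0,-3,0],"roll": 0,"gripper": 0}
    - {"slide": [0,-6,0],"roll": 0,"gripper": 0}
    - {"slide": [0,-9,0],"roll": 0,"gripper": 0}
    - {"slide": [0,-12,0],"roll": 0,"gripper": 0}
    - {"slide": [0,-15,0],"roll": 0,"gripper": 0}
    - {"slide": [0,-18,0],"roll": 0,"gripper": 0}
    - {"slide": [0,-21,0],"roll": 0,"gripper": 0}
    - {"slide": [0,-24,0],"roll": 0,"gripper": 0}
    - {"slide": [0,-27,0],"roll": 0,"gripper": 0}
    - {"slide": [0,-30,0],"roll": 0,"gripper": 0}

```text
clock: 14.72
position: [0.5492, 0.0149, 0.1247]
ee_rot: [-1.939, -2.471, 0.0]
force: [2.3, 0.9, -1.5]
width: 0.169
```

```bash
cat > look.py <<'E'
import sys
from h import *
from cell import arm
plan(.6524,.042,.124,13.75)
n=sys.argv[1]
d=arm.get_image('scene');pickle.dump(d,open(f'scene{n}.pkl','wb'));cv2.imwrite(f'pics/s{n}.png',cv2.resize(d['frame'][120:370,150:450],None,fx=2.4,fy=2.4))
P=cloud(d);m=mask(d,(3,120,60),(20,255,255))>0
m&=(P[...,0]>.3)&(P[...,0]<.75)&(P[...,1]>-.5)&(P[...,1]<.2)&(P[...,2]>.01)&(P[...,2]<.3)
p=P[m]
if len(p)>30:
    from scipy.optimize import least_squares
    r=least_squares(lambda c:np.linalg.norm(p-c,axis=1)-.036,np.median(p,0)-[0,0,.02],loss='soft_l1',f_scale=.002).x
    bc=np.array([.5604,-.032]);a=np.radians(13.75);B=np.array([[np.cos(a),np.sin(a)],[-np.sin(a),np.cos(a)]])
    s=arm.observe();from scipy.spatial.transform import Rotation as Ro
    R=Ro.from_rotvec(s['ee_rot']).as_matrix();rel=R.T@(r-s['position'])
    # scoop frame: x=tool y +.052 ; y = tool x ; z = -toolz +.1195
    print('orange',r.round(4),'bin',(B@(r[:2]-bc)).round(4),'in scoop',np.array([rel[1]+.052,rel[0],.1195-rel[2]]).round(4),len(p))
E
python3 look.py 8
```

```text
t 14.7167 pos [0.5492 0.0149 0.1247] tooly 13.75 w 0.169 F [ 2.35  0.92 -1.51]
slide [  1.8 106.6   0.6] roll -0.0 tilt 0.02
orange [ 0.5017 -0.0226  0.0762] bin [-0.0547  0.0231] in scoop [-0.0024 -0.0251  0.071 ] 1058
```

View pics/s8.png

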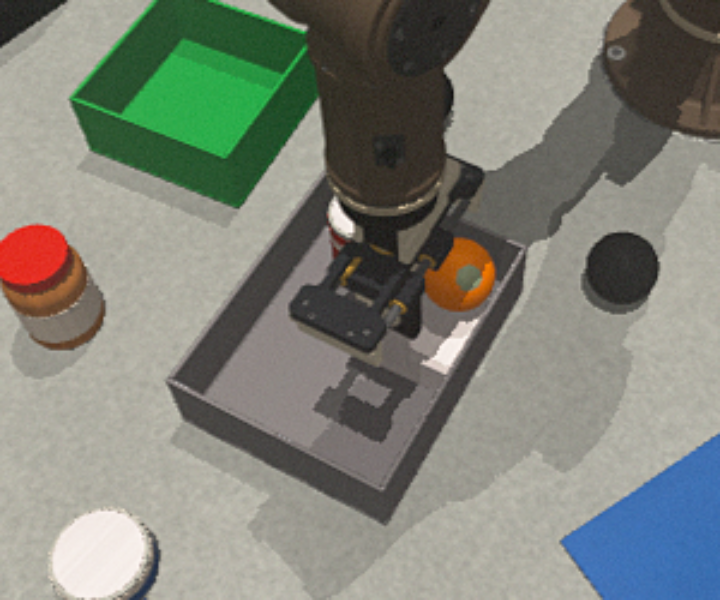

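Emit:
jog_arm:
  increments:
    - {"slide": [0,-2,0],"roll": 0,"gripper": 0}
    - {"slide": [0,-4,0],"roll": 0,"gripper": 0}
    - {"slide": [0,-6,0],"roll": 0,"gripper": 0}
    - {"slide": [0,-8,0],"roll": 0,"gripper": 0}
    - {"slide": [0,-9,0],"roll": 0,"gripper": 0}
    - {"slide": [0,-10,0],"roll": 0,"gripper": 0}
    - {"slide": [0,-11,0],"roll": 0,"gripper": 0}
    - {"slide": [0,-12,0],"roll": 0,"gripper": 0}
    - {"slide": [0,-12,0],"roll": 0,"gripper": 0}
    - {"slide": [0,-12,0],"roll": 0,"gripper": 0}

```text
clock: 15.6
position: [0.5378, 0.0122, 0.1247]
ee_rot: [-1.939, -2.471, 0.0]
force: [0.1, -0.1, -0.8]
width: 0.17
```

```bash
sed -i 's/(3,120,60),(20,255,255)/(6,190,130),(18,255,255)/' look.py; python3 look.py 9
```

```text
t 15.6 pos [0.5378 0.0122 0.1247] tooly 13.75 w 0.17 F [ 0.07 -0.12 -0.82]
slide [  1.8 118.4   0.6] roll -0.0001 tilt 0.03
orange [0.4972 0.0129 0.043 ] bin [-0.0507  0.0586] in scoop [0.0127 0.0103 0.0379] 370
```

View pics/s9.png

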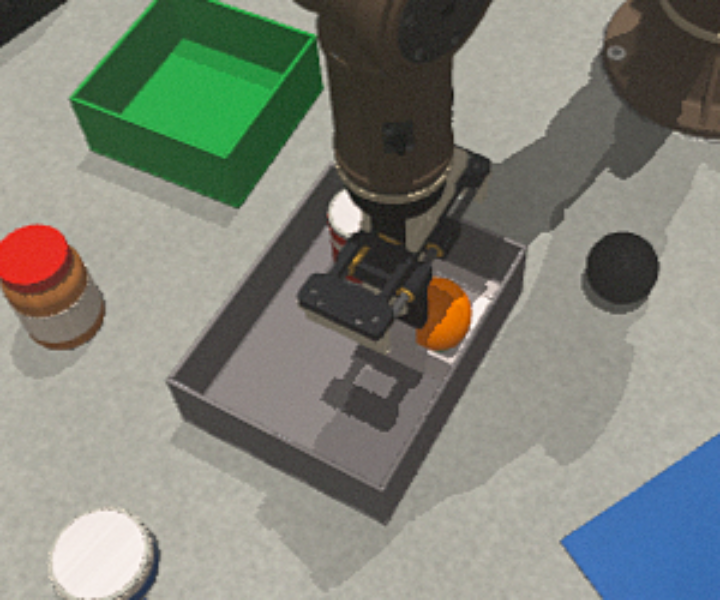

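The orange sits in the pan at scoop (0.013, 0.010, 0.038). Lifting gently.

Emit:
jog_arm:
  increments:
    - {"slide": [0,1,-3],"roll": 0,"gripper": 0}
    - {"slide": [0,1,-9],"roll": 0,"gripper": 0}
    - {"slide": [0,1,-18],"roll": 0,"gripper": 0}
    - {"slide": [0,1,-30],"roll": 0,"gripper": 0}
    - {"slide": [0,1,-44],"roll": 0,"gripper": 0}
    - {"slide": [0,1,-58],"roll": 0,"gripper": 0}
    - {"slide": [0,1,-72],"roll": 0,"gripper": 0}
    - {"slide": [0,1,-86],"roll": 0,"gripper": 0}
    - {"slide": [0,1,-98],"roll": 0,"gripper": 0}
    - {"slide": [0,1,-108],"roll": 0,"gripper": 0}

```text
clock: 16.48
position: [0.5392, 0.0123, 0.2344]
ee_rot: [1.94, 2.471, 0.001]
force: [0.2, 0.5, -5.0]
width: 0.169
```

Emit:
jog_arm:
  increments:
    - {"slide": [0,0,-5],"roll": 0,"gripper": 0}
    - {"slide": [0,0,-8],"roll": 0,"gripper": 0}
    - {"slide": [0,0,-10],"roll": 0,"gripper": 0}
    - {"slide": [0,0,-10],"roll": 0,"gripper": 0}
    - {"slide": [0,0,-10],"roll": 0,"gripper": 0}
    - {"slide": [0,0,-10],"roll": 0,"gripper": 0}
    - {"slide": [0,0,-10],"roll": 0,"gripper": 0}
    - {"slide": [0,0,-10],"roll": 0,"gripper": 0}
    - {"slide": [0,0,-10],"roll": 0,"gripper": 0}
    - {"slide": [0,0,-10],"roll": 0,"gripper": 0}

```text
clock: 17.32
position: [0.539, 0.0124, 0.2426]
ee_rot: [-1.94, -2.471, 0.0]
force: [0.1, 0.2, -4.9]
width: 0.167
```

```bash
python3 look.py 10
```

```text
t 17.3167 pos [0.539  0.0124 0.2426] tooly 13.74 w 0.167 F [ 0.13  0.19 -4.89]
slide [  1.8 117.2 118.6] roll -0.0001 tilt 0.01
orange [0.498  0.0127 0.161 ] bin [-0.05    0.0582] in scoop [0.0122 0.01   0.0379] 406
```

View pics/s10.png

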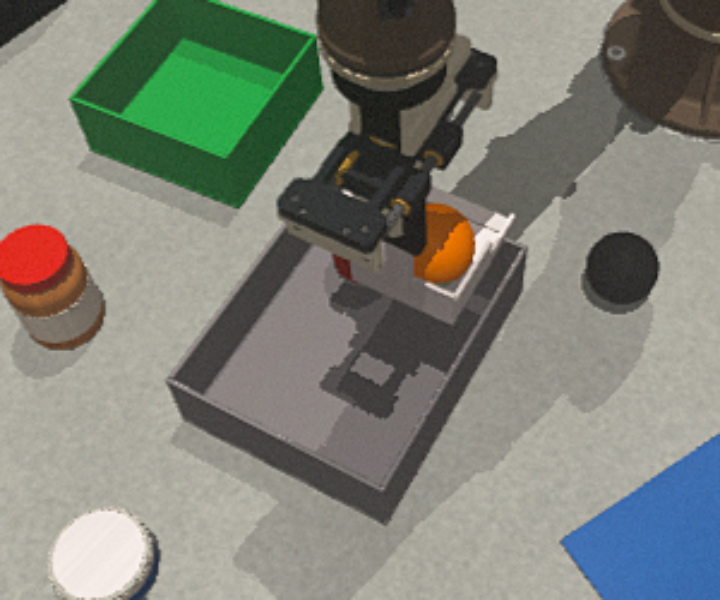

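Step 1 holds: the orange is at scoop (0.012, 0.010, 0.038) and the pan's underside is at about z 0.123. The jog cannot tilt the tool, so I'll turn the mouth towards the caddy, run across and stop sharply. The orange should then roll over the 3 mm crest into the caddy.

```bash
python3 -c "
from h import *
plan(.5,.04,.235,52)
from cell import arm
print(arm.observe()['joints'].round(2))"
```

```text
t 17.3667 pos [0.539  0.0124 0.2426] tooly 13.74 w 0.172 F [ 0.3  -0.22 -5.32]
slide [ 36.1 -31.4   7.6] roll -0.6677 tilt 0.01
[-0.43  0.29  0.39  1.78 -0.12  1.1   0.25]
```

Emit:
jog_arm:
  increments:
    - {"slide": [1,-1,0],"roll": -0.02,"gripper": 0}
    - {"slide": [4,-3,1],"roll": -0.06,"gripper": 0}
    - {"slide": [7,-6,2],"roll": -0.12,"gripper": 0}
    - {"slide": [11,-9,3],"roll": -0.19,"gripper": 0}
    - {"slide": [15,-13,4],"roll": -0.27,"gripper": 0}
    - {"slide": [19,-17,5],"roll": -0.35,"gripper": 0}
    - {"slide": [23,-21,6],"roll": -0.43,"gripper": 0}
    - {"slide": [27,-25,7],"roll": -0.51,"gripper": 0}
    - {"slide": [32,-28,8],"roll": -0.59,"gripper": 0}
    - {"slide": [36,-31,8],"roll": -0.67,"gripper": 0}

```text
clock: 18.2
position: [0.4999, 0.0403, 0.2346]
ee_rot: [-1.012, -2.974, -0.0]
force: [-0.3, 0.2, -5.2]
width: 0.17
```

```bash
python3 -c "
from h import *
plan(.46,.065,.235,90)"
```

```text
t 18.2 pos [0.4999 0.0403 0.2346] tooly 52.43 w 0.17 F [-0.31  0.21 -5.23]
slide [46.7 -4.8 -0.4] roll -0.6558 tilt 0.01
```

Emit:
jog_arm:
  increments:
    - {"slide": [4,0,0],"roll": -0.08,"gripper": 0}
    - {"slide": [9,-1,0],"roll": -0.16,"gripper": 0}
    - {"slide": [15,-2,0],"roll": -0.24,"gripper": 0}
    - {"slide": [21,-2,0],"roll": -0.32,"gripper": 0}
    - {"slide": [27,-3,0],"roll": -0.4,"gripper": 0}
    - {"slide": [33,-4,0],"roll": -0.48,"gripper": 0}
    - {"slide": [38,-4,0],"roll": -0.55,"gripper": 0}
    - {"slide": [42,-5,0],"roll": -0.6,"gripper": 0}
    - {"slide": [45,-5,0],"roll": -0.64,"gripper": 0}
    - {"slide": [47,-5,0],"roll": -0.656,"gripper": 0}

```text
clock: 19.03
position: [0.4598, 0.0651, 0.2348]
ee_rot: [-0.003, -3.142, -0.0]
force: [0.0, 0.2, -4.2]
width: 0.169
```

```bash
python3 look.py 11;python3 -c "
from h import *
plan(.46,-.194,.235,90)
from cell import arm
print(arm.observe()['joints'].round(2))"
```

```text
t 19.0333 pos [0.4598 0.0651 0.2348] tooly 89.89 w 0.169 F [ 0.05  0.23 -4.25]
slide [-192.6  -22.8  110.8] roll 1.329 tilt 0.01
orange [0.4507 0.0239 0.1528] bin [-0.0933  0.0804] in scoop [0.0106 0.009  0.0375] 276
t 19.0833 pos [0.4597 0.0653 0.2348] tooly 89.88 w 0.173 F [ 0.11  1.28 -5.99]
slide [  -0.8 -259.3   -0.3] roll -0.0022 tilt 0.02
[-0.37  0.16  0.14  1.94 -0.03  1.04  1.34]
```

View pics/s11.png

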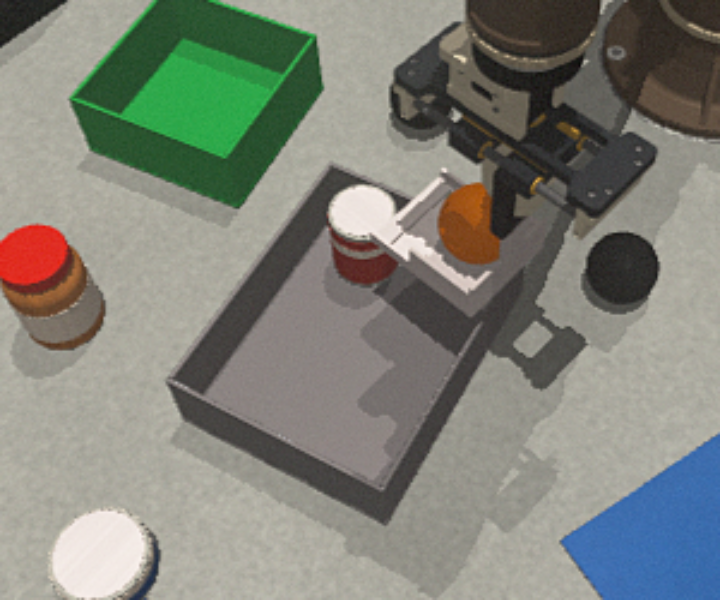

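Emit:
jog_arm:
  increments:
    - {"slide": [0,-4,0],"roll": 0,"gripper": 0}
    - {"slide": [0,-16,0],"roll": 0,"gripper": 0}
    - {"slide": [0,-36,0],"roll": 0,"gripper": 0}
    - {"slide": [0,-64,0],"roll": 0,"gripper": 0}
    - {"slide": [0,-100,0],"roll": 0,"gripper": 0}
    - {"slide": [0,-140,0],"roll": 0,"gripper": 0}
    - {"slide": [0,-180,0],"roll": 0,"gripper": 0}
    - {"slide": [0,-220,0],"roll": 0,"gripper": 0}
    - {"slide": [0,-260,0],"roll": 0,"gripper": 0}
    - {"slide": [0,-250,0],"roll": 0,"gripper": 0}

```text
clock: 19.92
position: [0.4573, -0.1969, 0.2354]
ee_rot: [0.03, 3.14, -0.01]
force: [1.2, -1.4, -4.5]
width: 0.174
```

Emit:
jog_arm:
  increments:
    - {"slide": [0,0,0],"roll": 0,"gripper": 0}
    - {"slide": [0,0,0],"roll": 0,"gripper": 0}
    - {"slide": [0,0,0],"roll": 0,"gripper": 0}
    - {"slide": [0,0,0],"roll": 0,"gripper": 0}
    - {"slide": [0,0,0],"roll": 0,"gripper": 0}
    - {"slide": [0,0,0],"roll": 0,"gripper": 0}
    - {"slide": [0,0,0],"roll": 0,"gripper": 0}
    - {"slide": [0,0,0],"roll": 0,"gripper": 0}
    - {"slide": [0,0,0],"roll": 0,"gripper": 0}
    - {"slide": [0,0,0],"roll": 0,"gripper": 0}

```text
clock: 20.75
position: [0.459, -0.185, 0.2347]
ee_rot: [0.007, 3.142, -0.0]
force: [-0.6, -0.2, -2.5]
width: 0.174
```

```bash
python3 look.py 12; python3 -c "
from h import *
from cell import arm
d=arm.get_image('top');pickle.dump(d,open('top12.pkl','wb'));cv2.imwrite('pics/t12.png',d['frame'])"
```

```text
t 20.75 pos [ 0.459  -0.185   0.2347] tooly 89.73 w 0.174 F [-0.6  -0.18 -2.51]
slide [-192.3  227.9  110.7] roll 1.3261 tilt 0.0
orange [ 0.438  -0.426   0.0397] bin [-0.2125 -0.3536] in scoop [-0.1891  0.0198 -0.0755] 486
```

View pics/s12.png

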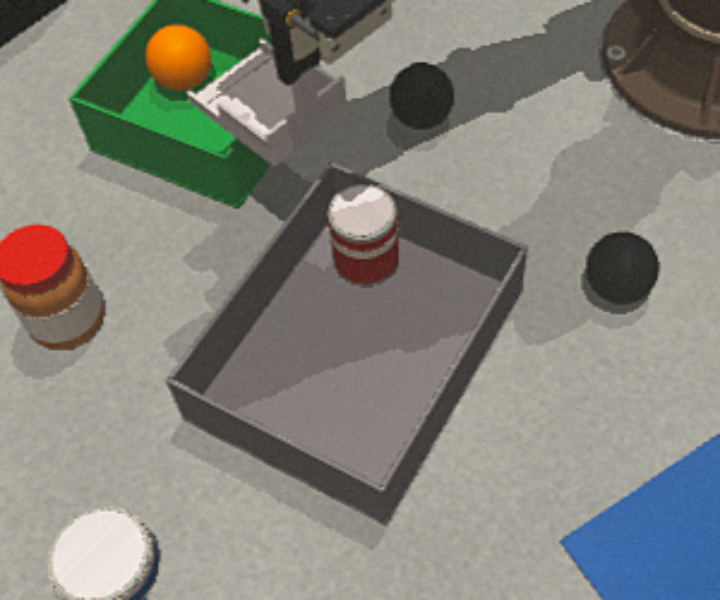

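View pics/t12.png

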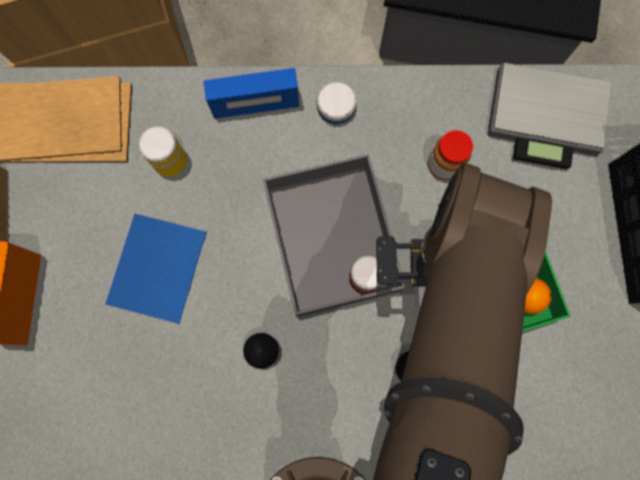

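The orange lies in the caddy: scene crop (178,57), top view (535,295), centre at z about 0.04. Tin, jar and yellow tin haven't moved. Now I take the scoop back to its mat.

Emit:
jog_arm:
  increments:
    - {"slide": [0,10,0],"roll": 0.02,"gripper": 0}
    - {"slide": [-4,35,0],"roll": 0.1,"gripper": 0}
    - {"slide": [-10,70,0],"roll": 0.2,"gripper": 0}
    - {"slide": [-17,108,0],"roll": 0.31,"gripper": 0}
    - {"slide": [-24,146,0],"roll": 0.42,"gripper": 0}
    - {"slide": [-31,184,0],"roll": 0.53,"gripper": 0}
    - {"slide": [-38,222,0],"roll": 0.64,"gripper": 0}
    - {"slide": [-45,260,0],"roll": 0.75,"gripper": 0}
    - {"slide": [-52,298,0],"roll": 0.86,"gripper": 0}
    - {"slide": [-60,336,0],"roll": 0.97,"gripper": 0}

```text
clock: 21.68
position: [0.5206, 0.153, 0.2349]
ee_rot: [1.479, 2.772, 0.001]
force: [1.0, -1.3, -3.4]
width: 0.173
```

```bash
python3 -c "
from h import *
plan(.552,.326,.235,-10)"
```

```text
t 21.6833 pos [0.5206 0.153  0.2349] tooly 33.82 w 0.173 F [ 1.02 -1.26 -3.43]
slide [126.2 122.3  -0. ] roll 0.7649 tilt 0.03
```

Emit:
jog_arm:
  increments:
    - {"slide": [20,20,0],"roll": 0.1,"gripper": 0}
    - {"slide": [45,43,0],"roll": 0.21,"gripper": 0}
    - {"slide": [68,66,0],"roll": 0.32,"gripper": 0}
    - {"slide": [88,86,0],"roll": 0.43,"gripper": 0}
    - {"slide": [105,102,0],"roll": 0.54,"gripper": 0}
    - {"slide": [118,114,0],"roll": 0.65,"gripper": 0}
    - {"slide": [126,122,0],"roll": 0.74,"gripper": 0}
    - {"slide": [126,122,0],"roll": 0.765,"gripper": 0}
    - {"slide": [126,122,0],"roll": 0.765,"gripper": 0}
    - {"slide": [126,122,0],"roll": 0.765,"gripper": 0}

```text
clock: 22.52
position: [0.551, 0.3221, 0.2346]
ee_rot: [2.399, 2.027, -0.001]
force: [-0.6, -0.5, -2.0]
width: 0.168
```

```bash
python3 -c "
from h import *
plan(.552,.326,.122,-10)
from cell import arm
d=arm.get_image('scene');pickle.dump(d,open('scene13.pkl','wb'));cv2.imwrite('pics/s13.png',d['frame'])
P=cloud(d);Z=P[...,2];X=P[...,0];Y=P[...,1]
m=(mask(d,(0,0,140),(180,60,255))>0)&(Z>.08)&(Z<.2)&(X>.4)&(X<.6)&(Y>.22)&(Y<.42)
z=Z[m];print(m.sum(),np.percentile(z,[2,10,25,50,75,90,98]).round(4),P[m].min(0),P[m].max(0))"
```

```text
t 22.5167 pos [0.551  0.3221 0.2346] tooly -9.6 w 0.168 F [-0.6  -0.53 -1.97]
slide [  4.1   0.3 112.6] roll 0.007 tilt 0.06
1003 [0.1141 0.1154 0.1163 0.1176 0.1195 0.1473 0.1594] [0.43557476 0.34191475 0.11268441] [0.56228945 0.39288012 0.16257217]
```

View pics/s13.png

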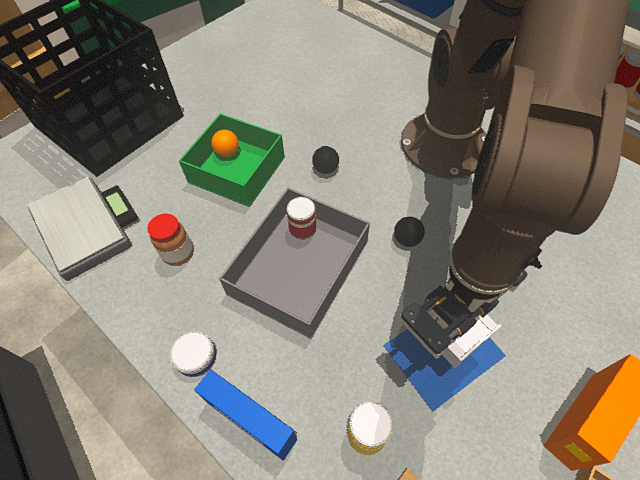

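The scoop at (460,340) is over the mat and the pan is level: its floor is at 0.118, so it hasn't slipped. Orange still in the caddy at (225,144). Lowering.

Emit:
jog_arm:
  increments:
    - {"slide": [2,0,15],"roll": 0,"gripper": 0}
    - {"slide": [3,0,40],"roll": 0,"gripper": 0}
    - {"slide": [3,0,65],"roll": 0,"gripper": 0}
    - {"slide": [3,0,85],"roll": 0,"gripper": 0}
    - {"slide": [3,0,97],"roll": 0,"gripper": 0}
    - {"slide": [3,0,103],"roll": 0,"gripper": 0}
    - {"slide": [3,0,106],"roll": 0,"gripper": 0}
    - {"slide": [3,0,106],"roll": 0,"gripper": 0}
    - {"slide": [3,0,106],"roll": 0,"gripper": 0}
    - {"slide": [3,0,106],"roll": 0,"gripper": 0}

```text
clock: 23.4
position: [0.5522, 0.3267, 0.13]
ee_rot: [2.401, 2.026, 0.003]
force: [1.1, 0.7, -3.3]
width: 0.173
```

Emit:
jog_arm:
  increments:
    - {"slide": [0,0,1],"roll": 0,"gripper": 0}
    - {"slide": [0,0,2],"roll": 0,"gripper": 0}
    - {"slide": [0,0,3],"roll": 0,"gripper": 0}
    - {"slide": [0,0,4],"roll": 0,"gripper": 0}
    - {"slide": [0,0,5],"roll": 0,"gripper": 0}
    - {"slide": [0,0,5.5],"roll": 0,"gripper": 0}
    - {"slide": [0,0,6],"roll": 0,"gripper": 0}
    - {"slide": [0,0,6],"roll": 0,"gripper": 0}
    - {"slide": [0,0,6],"roll": 0,"gripper": 0}
    - {"slide": [0,0,6],"roll": 0,"gripper": 0}

```text
clock: 24.23
position: [0.5514, 0.3263, 0.1228]
ee_rot: [2.401, 2.026, 0.0]
force: [-0.4, -0.5, -2.7]
width: 0.17
```

Emit:
jog_arm:
  increments:
    - {"slide": [0,0,0.5],"roll": 0,"gripper": 0}
    - {"slide": [0,0,1],"roll": 0,"gripper": 0}
    - {"slide": [0,0,1],"roll": 0,"gripper": 0}
    - {"slide": [0,0,1],"roll": 0,"gripper": 0}
    - {"slide": [0,0,1],"roll": 0,"gripper": 0}
    - {"slide": [0,0,1],"roll": 0,"gripper": 0}
    - {"slide": [0,0,1],"roll": 0,"gripper": 0}
    - {"slide": [0,0,1],"roll": 0,"gripper": 0}
    - {"slide": [0,0,1],"roll": 0,"gripper": 0}
    - {"slide": [0,0,1],"roll": 0,"gripper": 0}

```text
clock: 25.07
position: [0.5516, 0.3263, 0.1227]
ee_rot: [-2.401, -2.026, -0.001]
force: [-1.7, -2.1, 6.0]
width: 0.175
```

Contact shows 6 N upward, so the scoop is on the mat. Next I release, wait and rise.

Emit:
jog_arm:
  increments:
    - {"slide": [0,0,0],"roll": 0,"gripper": 0.3}
    - {"slide": [0,0,0],"roll": 0,"gripper": 0.5}
    - {"slide": [0,0,0],"roll": 0,"gripper": 0.8}
    - {"slide": [0,0,0],"roll": 0,"gripper": 1}
    - {"slide": [0,0,0],"roll": 0,"gripper": 1}
    - {"slide": [0,0,0],"roll": 0,"gripper": 1}
    - {"slide": [0,0,0],"roll": 0,"gripper": 1}
    - {"slide": [0,0,0],"roll": 0,"gripper": 1}
    - {"slide": [0,0,0],"roll": 0,"gripper": 1}
    - {"slide": [0,0,0],"roll": 0,"gripper": 1}

```text
clock: 25.9
position: [0.5514, 0.3264, 0.1217]
ee_rot: [2.401, 2.026, 0.0]
force: [0.0, 0.2, -0.8]
width: 0.85
```

Emit:
jog_arm:
  increments:
    - {"slide": [0,0,-5],"roll": 0,"gripper": 1}
    - {"slide": [0,0,-20],"roll": 0,"gripper": 1}
    - {"slide": [0,0,-40],"roll": 0,"gripper": 1}
    - {"slide": [0,0,-65],"roll": 0,"gripper": 1}
    - {"slide": [0,0,-90],"roll": 0,"gripper": 1}
    - {"slide": [0,0,-115],"roll": 0,"gripper": 1}
    - {"slide": [0,0,-135],"roll": 0,"gripper": 1}
    - {"slide": [0,0,-145],"roll": 0,"gripper": 1}
    - {"slide": [0,0,-150],"roll": 0,"gripper": 1}
    - {"slide": [0,0,-150],"roll": 0,"gripper": 1}

```text
clock: 26.73
position: [0.5517, 0.3265, 0.2724]
ee_rot: [-2.401, -2.026, -0.002]
force: [-0.6, -0.1, 0.1]
width: 1.004
```

Emit:
jog_arm:
  increments:
    - {"slide": [0,-15,-5],"roll": 0,"gripper": 1}
    - {"slide": [0,-45,-10],"roll": 0,"gripper": 1}
    - {"slide": [0,-75,-10],"roll": 0,"gripper": 1}
    - {"slide": [0,-105,-10],"roll": 0,"gripper": 1}
    - {"slide": [0,-135,-10],"roll": 0,"gripper": 1}
    - {"slide": [0,-150,-10],"roll": 0,"gripper": 1}
    - {"slide": [0,-150,-10],"roll": 0,"gripper": 1}
    - {"slide": [0,-150,-10],"roll": 0,"gripper": 1}
    - {"slide": [0,-150,-10],"roll": 0,"gripper": 1}
    - {"slide": [0,-150,-10],"roll": 0,"gripper": 1}

```text
clock: 27.57
position: [0.4043, 0.351, 0.2813]
ee_rot: [2.402, 2.024, -0.001]
force: [0.2, 0.0, -0.6]
width: 0.994
```

Run:
```python
from h import *
from cell import arm
for n in('scene','top'):
    d=arm.get_image(n);pickle.dump(d,open(n+'14.pkl','wb'));cv2.imwrite(f'pics/{n[0]}14.png',d['frame'])
    P=cloud(d);X,Y,Z=P[...,0],P[...,1],P[...,2]
    rg=(X>.42)&(X<.6)&(Y>.24)&(Y<.42)
    for lo,hi in((.028,.05),(.15,.18)):
        s=rg&(Z>lo)&(Z<hi)
        if s.sum()>10: print(n,lo,s.sum(),cv2.minAreaRect(P[s][:,:2].astype(np.float32)*1000),np.median(P[s][:,2]))
    m=(mask(d,(6,190,130),(18,255,255))>0)&(X>.3)&(X<.6)&(Y<-.2)&(Y>-.6)
    p=P[m]
    from scipy.optimize import least_squares
    if len(p)>30: print('orange',least_squares(lambda c:np.linalg.norm(p-c,axis=1)-.036,np.median(p,0)-[0,0,.02],loss='soft_l1',f_scale=.002).x.round(4))
print(arm.observe()['force'],arm.observe()['clock'])
```

```text
scene 0.028 400 ((522.543701171875, 333.5035400390625), (100.57560729980469, 80.0021743774414), 79.92404174804688) 0.03731419367024044
scene 0.15 318 ((553.9409790039062, 328.6009216308594), (43.18549346923828, 17.263795852661133), 76.11296844482422) 0.17060154207731193
orange [ 0.4356 -0.4266  0.0399]
top 0.028 344 ((521.875244140625, 331.89385986328125), (101.41869354248047, 77.28795623779297), 80.37042236328125) 0.0374374310382242
top 0.15 258 ((553.4118041992188, 325.6146240234375), (44.00433349609375, 16.874269485473633), 80.14738464355469) 0.17209826405009065
orange [ 0.4363 -0.4278  0.0417]
[-0.68517496 -0.75469055 -0.16944125] 27.6667
```

View pics/s14.png

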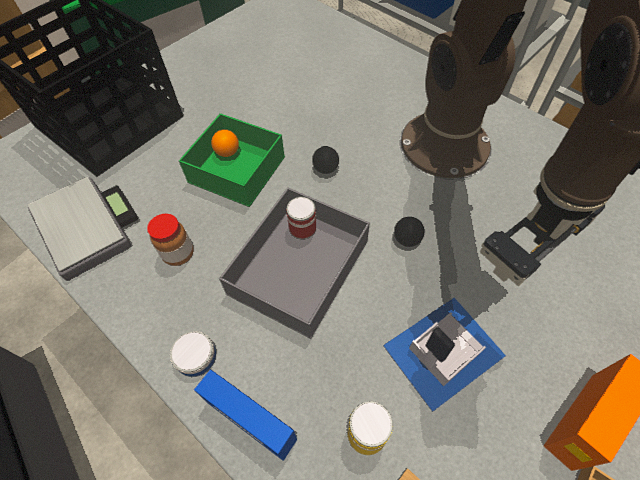

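View pics/t14.png

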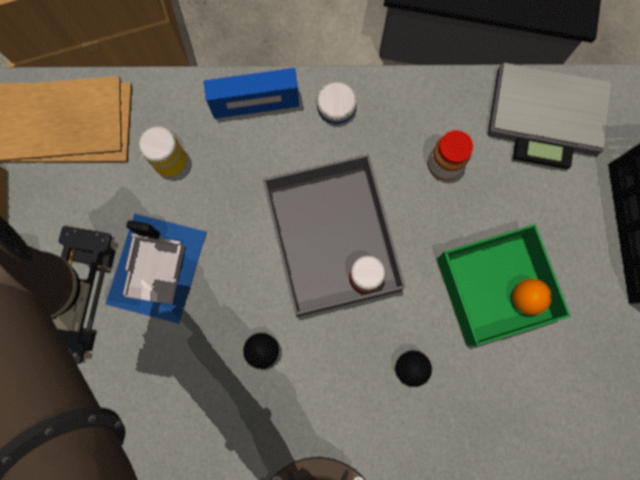

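The scoop stands upright on the mat at top view (157,265). The orange is at rest in the caddy at (532,296), and everything else is where it was. Handing in.

```bash
python3 -c "
from cell import arm
print(arm.sign_off())"
```

```text
the job is handed in; nothing more can be done
None
```

The orange is in the caddy and the scoop is back on its mat. I handed the job in at about 27.7 s; sign-off gives no verdict.

**What I did:** I gripped the scoop by its handle, scooped the orange against the bin's end wall and lifted it clear, with the pan's underside at about z 0.123 m. The jog cannot tilt the tool, so the orange was not tipped out. I turned the mouth towards the caddy, ran across and stopped sharply, and the orange rolled over the lip into the caddy. I then set the scoop down on its mat, let go and backed the arm away.

**Last checks:**
- **Orange:** it was at rest in the caddy, its centre at about (0.436, -0.427, 0.040), 64 mm from the caddy's centre. It was within 2 mm of where it was just after the dump.
- **Scoop:** it was released and upright, with its origin about 5 mm from the mat's centre. The two views differ by up to 3 mm on the handle's position.
- **Other things:** by eye in both views, the bin tin, the yellow tin and the jar had not moved; I did not measure their positions again.
- **Arm:** it was clear of everything.

**What went wrong:** on the first lift the fingers had not fully closed, and the scoop slid about 20 mm down in the grip. I only noticed when it pressed on the bin floor with up to 84 N, under the 120 N wrist limit. I set it down in the bin and gripped it again lower, and it did not slip after that.

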